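# Spin the banding wheel and brake it on the mark

## Task

Give the wooden banding wheel a flick with a fingertip so that it spins freely anticlockwise (seen from above), and let its red mark sail once past the pointer with nothing touching the wheel. When the mark comes round again (that time or a later one, within the last quarter turn before the pointer and not sooner), brake the wheel with a fingertip on the disc so that it stops with the red mark inside the white arc of the pointer, and finish while still holding the wheel there with the fingertip. Do not touch the bear on the wheel, and leave the paint pots and the eraser where they are.

Things in the scene. Friction and masses are not known exactly. Their poses are not given: they have to be found in the camera images.
- stand: the fixed cast foot of the banding wheel, dark steel, 140 mm across; origin on its axis at the table top, z up. Its pointer arm runs out along its own -x under the disc and rises beside the rim: a dark post 18 mm wide whose outer face is 135 mm from the axis, with a white arc (radius 115 to 136 mm, plus and minus 11 degrees, top 72 mm above the table) that has a short black line at its middle
- disc: the wooden disc of the banding wheel, 220 mm in diameter, 16 mm thick, its flat top 75 mm above the table; 0.75 kg or so. Its origin lies on the axis at table height; it turns with the wheel and carries the bear. Its own -x points at the red mark
- wheel (a joint): the turning angle of the wheel in rad, without stops: grows anticlockwise seen from above; 0 (and every whole turn) has the red mark exactly at the pointer. It starts between -5.6 and -3.0, so that the mark first comes to the pointer at 0, and the second time at 6.283. Left alone the wheel loses roughly a tenth of its speed each second (more when slow); a flick to 3 rad/s runs for about 3 turns.
- spindle (a joint): how far the sprung spindle and the disc on it are pressed down, m, 0 (free) to 0.008. Pressed down, the disc stays up to about 3 to 6 N, then sinks about 1 mm for each further newton, 8 mm at most, so a finger that sweeps along the rim 3 to 5 mm below the free height carries the disc with it, and one that presses as deep stops it within some tenths of a second
- mark (a point): the red mark: a stripe 10 mm wide on the top of the disc from 74 mm out to the rim, and down the rim; this point is on the stripe, 105 mm from the axis, on the top face
- pointer (a point): the point in space over the disc, 105 mm from the axis and level with the disc's top, where the red mark's point is when it stands exactly at the middle of the white arc; fixed to the stand
- disc_centre (a point): centre of the disc's top face, on the axis, 75 mm above the table
- bear: a yellow toy bear, 39x45x62 mm, fixed upright at the centre of the disc and facing the red mark (its top is 137 mm above the table); origin under its feet; not to be touched
- pot_red: loose paint pot with a red band, 36 mm in diameter and 41 mm tall, beside the wheel; origin at the centre of its underside; not to be moved
- pot_blue: loose paint pot with a blue band, 36 mm in diameter and 41 mm tall, beside the wheel; origin at the centre of its underside; not to be moved
- pot_white: loose paint pot, all white, 36 mm in diameter and 41 mm tall, beside the wheel; origin at the centre of its underside; not to be moved
- rubber: loose blue and white eraser, 18x42x12 mm, lying on the table; origin at the centre of its underside; not to be moved

How it is judged (in metres and radians):
On the way, in this order (a step that is already met when the one before it is completed fails the run):
1. the wheel spins anticlockwise on its own, untouched, at more than 0.8 rad/s (velocity of joint wheel above 0.8 rad/s and contact force between each of the fingers, the arm and disc below 0.05 N), for 0.1 s.
2. the red mark has gone by the pointer once with the wheel untouched (value of joint wheel above 0.25 rad and velocity of joint wheel above 0.1 rad/s and contact force between each of the fingers, the arm and disc below 0.05 N), for 0.05 s.
3. the fingertip is on the disc while it still turns, the mark coming up to the pointer (value of joint wheel above 4.2 rad and velocity of joint wheel above 0.05 rad/s and horizontal distance between mark and pointer below 0.165 m and contact force between the fingers and disc above 0.2 N).
At the end, for the whole second after the job is handed in: the wheel stands still (under 0.05 rad/s) on its second or a later pass, the red mark within 22 mm (about 12 degrees) of the pointer's middle, a finger pressing on the disc with more than 0.5 N; pots and eraser within 15 mm of where they stood (value of joint wheel above 4.2 rad and horizontal distance between mark and pointer below 0.022 m and angular speed of disc below 0.05 rad/s and contact force between the fingers and disc above 0.5 N and distance of each of pot_red, pot_blue, pot_white, rubber from where it was at the start of the episode below 0.015 m); the arm keeps its last pose, push and grip.
It fails at once if the bear is touched (contact force between any of the fingers, the arm and bear above 0.3 N).
It fails at once if a pot or the eraser is shifted, knocked over or lifted (distance of any of pot_red, pot_blue, pot_white, rubber from where it was at the start of the episode above 0.015 m).
It fails at once if after its first pass the wheel is touched before the mark is in the last quarter turn before the pointer (value of joint wheel above 0.25 rad and horizontal distance between mark and pointer above 0.165 m and contact force between any of the fingers, the arm and disc above 0.3 N).
It also fails if it takes over 58 s, if anything falls off the work surface, if the arm or the gripper's body presses on something with over 40 N, if the wrist force passes 120 N, or if a joint passes its speed limit or range.

## Robot

A 7-joint arm with a two-finger parallel gripper is mounted at the origin on a cart in front of the work surface, level with it; the furniture and walls round the work are solid. World frame = base frame: x ahead of the robot, y to its left, z up, the work surface at z = 0. Lengths are in mm, angles in rad, forces in N, time in s.
With the tool pointing down it reaches from about 375 to 925 mm from the base axis. Payload 3.1 kg.
Tool frame: the origin (TCP) lies on the centre line of the jaws, within the pads' length; the fingertips stand 8 mm ahead of it and the grasp point (between the pads) lies 11 mm behind it; z points along the fingers, y is the direction in which the jaws open and shut (so a half turn about z gives the same grasp; the last joint's range is limited). The gripper opens to 85 mm and grips with 20 to 120 N. Pads are 22 mm wide; open, the fingers measure 114 mm over their backs; the gripper's body (76 mm by 85 mm) begins 54 mm behind the grasp point. The pads swing forward as they close: fully open they stand 13 mm farther back than shut.
Start: joints at [1.169, 0.383, 0.044, 1.598, -0.018, 1.161, -0.05], TCP at [194.466, -620.231, 239.269] pointing down, gripper open.
Joint ranges: [-2.61, 2.61], [-0.41, 2.15], [-1.48, 1.57], [0, 2.5], [-1.57, 4.71], [0.05, 1.97], [-2.85, 2.85]. Speed limits (rad/s): [2.79, 2.79, 3.14, 3.14, 3.14, 3.14, 3.14].

## Interface

Orientations are given as a unit quaternion [x, y, z, w].
In Python, from workcell import manip, viewer, workorder gives the robot as it stands.
- The arm moves only by the tool servo_tool, never from a script. Its argument "moves" is a list of rows, each a list of 2 entries, a list of its own where there are three numbers: the shift along the tool's x, y, z in cm, then the turn, a rotation vector about the tool's x, y, z in degrees. In form: [[[dx, dy, dz], [ax, ay, az]], ...]. A call has 1 to 5 rows; each row shifts and turns the commanded pose from where the row before left it, along the tool's axes as they then stand; what a row does not reach is not made up. A row lasts 1/10 s, in which the tool goes at most 50 mm and 8.59 degrees, less where a joint would pass 70% of its speed; a pose out of reach is approached as far as the arm can. A call with a gripper value outside its range is refused whole. "hand" is the closure in counts, from 0 (fully open) to 255 (shut), set as the call begins (left out, the last holds). The fingers move at their own pace and stop on an object; the grip force is fixed at half the most. Time passes only in rows, so rows that do not move let the fingers close. It gives the time, the measured TCP pose, the force and the opening at its end, in the units of the state.
- manip.get_obs(): the state, without advancing time (a new reading comes with each control period).
- viewer.camera(name): name is "side" or "top"; returns a dict with "color" (400x640x3 uint8, red, green, blue), "z_map" (400x640 float32, mm along the optical axis (not along the pixel's ray), 0 where there is no reading), "camera_matrix" (3x3 intrinsics, pixels), "R" (3x3) and "t" (3): a world point X has camera coordinates R X + t. Camera axes: x right, y down, z forward; pixel columns grow to the right and rows downward; lengths in mm; the calibration is good to about 2 mm. A picture is of the moment at which its call begins.
- workorder.job_done(): hands the job in, once; it reports no verdict.
The state is a dict: "time": time; "q": joint angles; "joint_velocities": joint speeds; "tau": joint torques, N m; "tool_pos": TCP position; "tool_rot": TCP orientation; "contact_force": force on the tool from outside, world axes, zero at the start; "wrist_torque": the same for the moment, N m; "width": opening from 0.0 (shut) to 1.0 (fully open).
Only numpy, scipy, OpenCV 4.12 (cv2) and the standard library are available. Lean on these libraries where they do the work, as an engineer would, in place of code of your own. Each camera call takes 0.05 s, during which the arm holds its last target.

## Working session

There is one attempt and no reset: what is moved stays moved. The work goes in short steps, Python scripts to look and compute and a tool call to move; the robot and the scene stay as the last step left them, time stands still between calls to the robot, and variables do not carry over. Pictures are saved under pics/ and viewed, and the job is handed in when it is done.

Besides the shell and the picture viewer there is one more tool, called after "Request:" as name(argument=value, ...), one argument or row to a line, values as JSON. servo_tool: Moves the arm, as the interface text tells. Its arguments: {"type":"object","properties":{"moves":{"type":"array"},"hand":{"type":"number"}},"required":["moves"]}

```bash
mkdir -p pics; ls; python3 - <<'E'
from workcell import manip, viewer
import cv2,numpy as np
o=manip.get_obs();print(o)
for n in("top","side"):
    c=viewer.camera(n);cv2.imwrite(f"pics/{n}0.png",c["color"][:,:,::-1]);np.savez(f"{n}0.npz",**c)
    print(n,c["camera_matrix"],c["R"],c["t"])
E
```

```text
pics
{'time': 0.0, 'q': array([ 1.16919713,  0.38385733,  0.04382747,  1.59958674, -0.01792588,
        1.16119109, -0.04986622]), 'joint_velocities': array([ 0.00137213,  0.00045812, -0.00054769,  0.00013454,  0.00085134,
       -0.00041839,  0.00075707]), 'tau': array([-2.53642693e-04, -4.33466971e+01,  1.02452628e+00, -2.49513888e+01,
        1.06215154e-02,  1.15475332e-02,  2.83503311e-06]), 'tool_pos': array([ 194.17477236, -619.34827983,  237.86668029]), 'tool_rot': array([ 9.88476304e-01,  1.51369878e-01, -2.58251050e-04, -1.29967684e-03]), 'contact_force': array([ 0.25965426,  0.68185454, -0.75305893]), 'wrist_torque': array([-0.0104271 ,  0.06617441,  0.02337228]), 'width': 1.0018233074298577}
top [[409.99684417   0.         320.07434269]
 [  0.         409.99684417 200.48358964]
 [  0.           0.           1.        ]] [[ 0.01917413 -0.99979693  0.00620158]
 [-0.99747727 -0.01955293 -0.06824054]
 [ 0.06834794 -0.00487749 -0.99764962]] [ 71.00765961 494.41637229 928.84655593]
side [[488.70721479   0.         320.22491037]
 [  0.         488.70721479 201.4447682 ]
 [  0.           0.           1.        ]] [[ 9.90077227e-01 -1.40524292e-01  9.34951950e-05]
 [-9.73147278e-02 -6.86119812e-01 -7.20950378e-01]
 [ 1.01375191e-01  7.13787452e-01 -6.92986684e-01]] [-476.03131881  140.62423152  947.98754525]
```

View pics/top0.png

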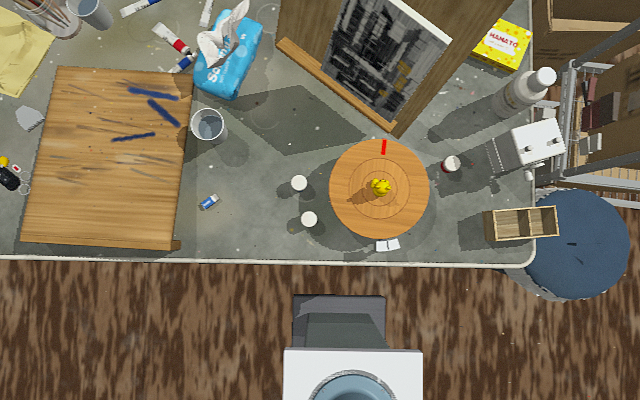

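View pics/side0.png

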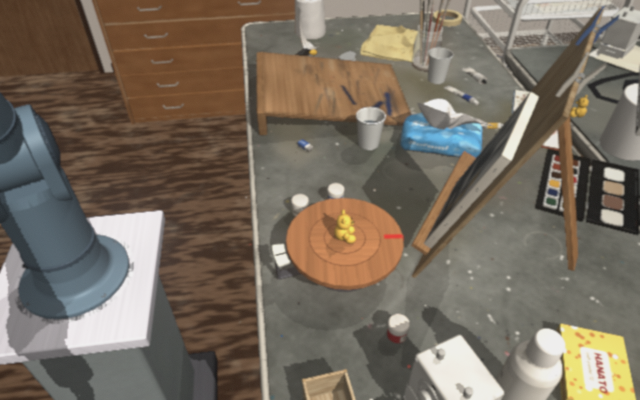

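The top view shows the disc around (380,188), the red mark at (384,147), and the white pointer arc at (388,244). The pots are at (299,183), (308,219) and (450,163), and the eraser is at (208,202). The easel's foot comes close to the far side of the disc.

```bash
cat > h.py <<'E'
import numpy as np,cv2
def ray(c,u,v,z):
    K=c["camera_matrix"];R=c["R"];t=c["t"]
    d=R.T@np.linalg.inv(K)@np.array([u,v,1.]);o=-R.T@t
    return o+d*(z-o[2])/d[2]
def proj(c,X):
    p=c["K"] if 0 else c["camera_matrix"]@(c["R"]@np.array(X,float)+c["t"]);return p[:2]/p[2]
def cloud(c):
    z=c["z_map"].astype(float);h,w=z.shape;u,v=np.meshgrid(np.arange(w),np.arange(h))
    K=c["camera_matrix"];P=np.stack([(u-K[0,2])/K[0,0]*z,(v-K[1,2])/K[1,1]*z,z],-1)
    X=(P-c["t"])@c["R"];X[z==0]=np.nan;return X
E
python3 - <<'E'
from h import *
for n in("top","side"):
    c=dict(np.load(n+"0.npz"));im=c["color"];X=cloud(c)
    hsv=cv2.cvtColor(im,cv2.COLOR_RGB2HSV)
    m=(np.abs(X[...,2]-75)<8)&(hsv[...,0]>5)&(hsv[...,0]<22)&(hsv[...,1]>90)
    m=cv2.morphologyEx(m.astype(np.uint8),cv2.MORPH_CLOSE,np.ones((9,9)))
    k,l,s,ce=cv2.connectedComponentsWithStats(m)
    i=1+np.argmax(s[1:,4]);print(n,s[i],ce[i])
    cn,_=cv2.findContours((l==i).astype(np.uint8),cv2.RETR_EXTERNAL,cv2.CHAIN_APPROX_NONE)
    p=np.array([ray(c,u,v,75)[:2] for u,v in max(cn,key=len)[:,0]],np.float32)
    (cc,r)=cv2.minEnclosingCircle(p);A=np.c_[2*p,np.ones(len(p))];so=np.linalg.lstsq(A,(p**2).sum(1),rcond=None)[0]
    print("circ",cc,r,"lsq",so[:2],np.sqrt(so[2]+so[0]**2+so[1]**2))
    red=((hsv[...,0]<5)|(hsv[...,0]>175))&(hsv[...,1]>180)&(hsv[...,2]>120)
    k,l,s,ce=cv2.connectedComponentsWithStats(red.astype(np.uint8))
    for i in range(1,k):
        if s[i,4]>15: print("red",ce[i],s[i],ray(c,*ce[i],75))
    wh=(hsv[...,1]<40)&(hsv[...,2]>200)
    k,l,s,ce=cv2.connectedComponentsWithStats(wh.astype(np.uint8))
    for i in range(1,k):
        if s[i,4]>25: 
            q=np.nanmedian(X[l==i],0);print("wh",ce[i].round(1),s[i],q.round(0),ray(c,*ce[i],72).round(1))
    ok=(X[...,2]>25)&(np.hypot(X[...,0]-so[0],X[...,1]-so[1])<230)
    # obstacles polar about the disc
    a=np.degrees(np.arctan2(X[...,1]-so[1],X[...,0]-so[0]));rr=np.hypot(X[...,0]-so[0],X[...,1]-so[1])
    for b in range(-180,180,15):
        t=ok&(a>=b)&(a<b+15)&(rr>118)
        if t.sum()>3: print(b,t.sum(),"rmin",rr[t].min().round(),"zmax",X[...,2][t].max().round())
E
```

```text
top [ 329   98  101  141 7859] [378.63074182 186.97200662]
circ (565.8750610351562, -27.99541473388672) 159.77366638183594 lsq [547.64416065 -35.8166255 ] 119.94710190203712
red [178.66666667  44.48148148] [173  39  13  12  81] [829.32782766 400.8833136   75.        ]
red [383.43181818 146.86363636] [382 140   4  15  44] [609.08629248 -55.30808902  75.        ]
wh [134.1   6.6] [123   0  25  15 149] [951. 539.   7.] [915.8 505.2  72. ]
wh [206.  12.] [201   0  11  23 123] [939. 363.   6.] [906.7 344.2  72. ]
wh [241.5   8.7] [233   0  16  20 173] [910. 262.  84.] [916.3 265.   72. ]
wh [422.   20.7] [389   0  64  44 495] [773. -80. 308.] [ 897.6 -139.9   72. ]
wh [211.2  42.4] [197  14  36  54 663] [833. 327.  82.] [837.1 329.9  72. ]
wh [165.4  32.8] [155  24  24  20 170] [888. 459.   8.] [856.7 432.5  72. ]
wh [500.4  41.6] [484  29  33  27 425] [ 874. -336.   27.] [ 853.2 -315.5   72. ]
wh [546.7  75.4] [538  67  18  18 262] [ 735. -356.  182.] [ 778.  -417.9   72. ]
wh [214.4  74.4] [209  68  11  14  58] [771. 326.  51.] [764.2 320.2  72. ]
wh [528.   73.2] [523  71  12   7  38] 
[... 3782 characters left out ...]
] [ 352. -224.   -0.] [ 355.5 -265.2   72. ]
wh [397.2 319.7] [390 314  18  13 156] [ 582. -212.   40.] [ 573.8 -231.2   72. ]
wh [547.8 360.4] [ 525  329   41   69 1366] [ 735. -373.  140.] [ 781.6 -332.4   72. ]
wh [459.9 371.6] [ 418  336   86   64 3051] [ 621. -361.  137.] [ 643.8 -331.1   72. ]
wh [595.  369.1] [581 347  32  45 851] [ 875. -337.   26.] [ 844.8 -355.5   72. ]
-180 171 rmin 118.0 zmax 73.0
-165 43 rmin 118.0 zmax 72.0
-75 396 rmin 162.0 zmax 44.0
-30 1833 rmin 141.0 zmax 309.0
-15 1210 rmin 127.0 zmax 301.0
0 477 rmin 143.0 zmax 213.0
15 137 rmin 186.0 zmax 90.0
75 190 rmin 160.0 zmax 43.0
90 19 rmin 168.0 zmax 41.0
105 223 rmin 150.0 zmax 42.0
165 30 rmin 119.0 zmax 72.0
```

Request:
servo_tool(
  moves=[
    [[0, 0, 0], [0, 0, 5.8]],
    [[0, 0, 0], [0, 0, 5.8]],
    [[0, 0, 0], [0, 0, 5.8]],
    [[2, -4, 0], [0, 0, 0]],
    [[2, -4, 0], [0, 0, 0]],
  ],
  hand=255,
)

```text
time: 0.6
tool_pos: [233.3, -539.9, 238.2]
tool_rot: [1.0, -0.002, -0.001, -0.0]
contact_force: [1.8, 0.2, 0.7]
width: 0.142
```

```bash
cat > st.py <<'E'
from workcell import manip
import numpy as np
np.set_printoptions(precision=3,suppress=True)
o=manip.get_obs();print(*[(k,o[k]) for k in("time","q","tool_pos","tool_rot","contact_force","width")],sep="\n")
E
python3 st.py
```

```text
('time', 0.6)
('q', array([ 1.04 ,  0.269,  0.062,  1.754, -0.018,  1.121, -0.467]))
('tool_pos', array([ 233.275, -539.938,  238.243]))
('tool_rot', array([ 1.   , -0.002, -0.001, -0.   ]))
('contact_force', array([1.78 , 0.234, 0.739]))
('width', 0.14214986395898238)
```

Request:
servo_tool(
  moves=[
    [[2.3, -4.4, 0], [0, 0, 0]],
    [[2.3, -4.4, 0], [0, 0, 0]],
    [[2.3, -4.4, 0], [0, 0, 0]],
    [[2.3, -4.4, 0], [0, 0, 0]],
    [[2.3, -4.4, 0], [0, 0, 0]],
  ],
)

```text
time: 1.1
tool_pos: [349.7, -318.1, 238.9]
tool_rot: [1.0, -0.0, -0.0, -0.0]
contact_force: [1.3, -0.1, -0.2]
width: 0.001
```

Request:
servo_tool(
  moves=[
    [[2.3, -4.4, 0], [0, 0, 0]],
    [[2.3, -4.4, 0], [0, 0, 0]],
    [[2.3, -4.4, 0], [0, 0, 0]],
    [[2.3, -4.4, 0], [0, 0, 0]],
    [[2.3, -4.4, 0], [0, 0, 0]],
  ],
)

```text
time: 1.6
tool_pos: [464.5, -98.4, 239.1]
tool_rot: [1.0, -0.0, -0.0, 0.0]
contact_force: [0.4, -0.6, 0.3]
width: -0.002
```

Request:
servo_tool(
  moves=[
    [[2.3, -4.4, 0], [0, 0, 0]],
    [[2.3, -4.4, 0], [0, 0, 0]],
    [[2.0, -3.0, 0], [0, 0, 0]],
    [[0, 0, 0], [0, 0, 0]],
  ],
)

```text
time: 2.0
tool_pos: [532.0, 25.2, 239.5]
tool_rot: [1.0, 0.005, 0.001, -0.002]
contact_force: [-1.0, 0.0, 0.8]
width: 0.001
```

```bash
python3 st.py; python3 - <<'E'
from workcell import viewer
import cv2,numpy as np
for n in("top","side"):
    c=viewer.camera(n);cv2.imwrite(f"pics/{n}1.png",c["color"][:,:,::-1]);np.savez(f"{n}1.npz",**c)
E
```

```text
('time', 2.0)
('q', array([ 0.313,  0.196, -0.482,  1.861,  0.096,  1.106, -1.765]))
('tool_pos', array([532.011,  25.177, 239.455]))
('tool_rot', array([ 1.   ,  0.005,  0.001, -0.002]))
('contact_force', array([-0.968,  0.046,  0.771]))
('width', 0.0008329056327756243)
```

View pics/top1.png

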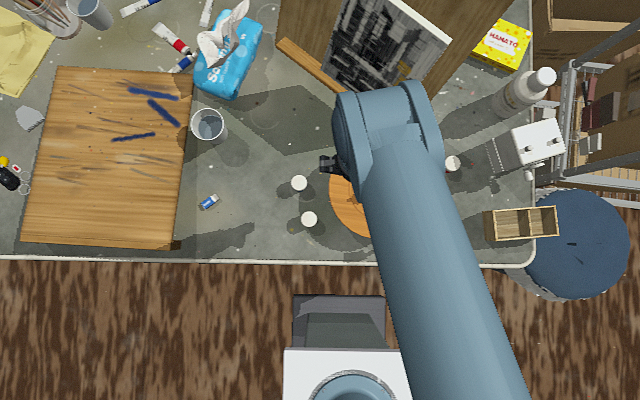

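View pics/side1.png

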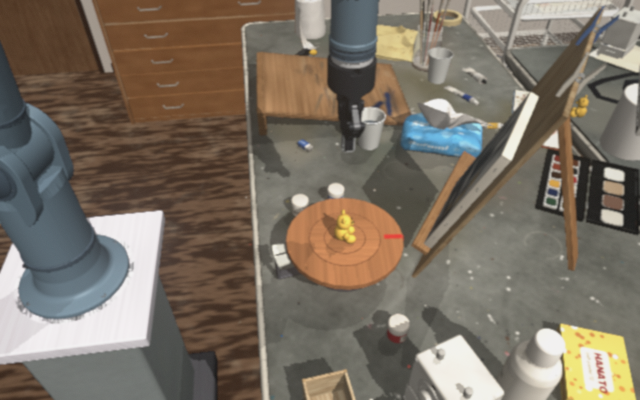

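Request:
servo_tool(
  moves=[
    [[0.6, -0.9, 3.5], [0, 0, 0]],
    [[0.6, -0.9, 3.5], [0, 0, 0]],
    [[0, 0, 3.5], [0, 0, 0]],
    [[0, 0, 3.0], [0, 0, 0]],
    [[0, 0, 0], [0, 0, 0]],
  ],
)

```text
time: 2.6
tool_pos: [537.1, 32.5, 99.4]
tool_rot: [1.0, -0.002, -0.006, 0.001]
contact_force: [-0.8, -0.6, 0.1]
width: -0.001
```

```bash
python3 st.py; python3 - <<'E'
from workcell import viewer
import cv2,numpy as np
for n in("side",):
    c=viewer.camera(n);cv2.imwrite(f"pics/{n}2.png",c["color"][:,:,::-1]);np.savez(f"{n}2.npz",**c)
E
```

```text
('time', 2.6)
('q', array([ 0.247,  0.394, -0.447,  1.95 ,  0.221,  0.857, -1.892]))
('tool_pos', array([537.07 ,  32.486,  99.41 ]))
('tool_rot', array([ 1.   , -0.002, -0.006,  0.001]))
('contact_force', array([-0.793, -0.557,  0.082]))
('width', -0.0009651043448037068)
```

View pics/side2.png

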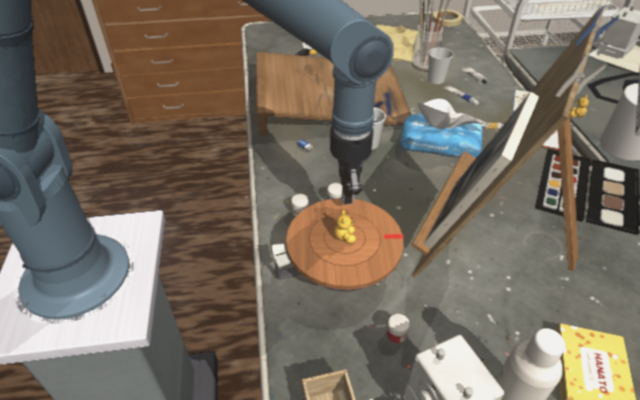

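Request:
servo_tool(
  moves=[
    [[0.6, -0.8, 0.6], [0, 0, 0]],
    [[0, 0, 0.4], [0, 0, 0]],
    [[0, 0, 0], [0, 0, 0]],
  ],
)

```text
time: 2.95
tool_pos: [549.4, 44.3, 95.3]
tool_rot: [1.0, 0.0, 0.001, -0.0]
contact_force: [-0.9, 0.1, -0.6]
width: -0.002
```

Request:
servo_tool(
  moves=[
    [[0, 0, 0.3], [0, 0, 0]],
    [[0, 0, 0], [0, 0, 0]],
  ],
)

```text
time: 3.15
tool_pos: [548.4, 43.7, 91.5]
tool_rot: [1.0, 0.0, 0.0, 0.0]
contact_force: [-0.7, -0.2, 0.1]
width: -0.001
```

Request:
servo_tool(
  moves=[
    [[0, 0, 0.3], [0, 0, 0]],
    [[0, 0, 0], [0, 0, 0]],
  ],
)

```text
time: 3.35
tool_pos: [548.0, 43.7, 88.0]
tool_rot: [1.0, 0.0, -0.0, 0.0]
contact_force: [-0.2, -0.8, -1.3]
width: -0.004
```

Request:
servo_tool(
  moves=[
    [[0, 0, 0.5], [0, 0, 0]],
    [[0, 0, 0], [0, 0, 0]],
  ],
)

```text
time: 3.55
tool_pos: [548.3, 43.9, 83.0]
tool_rot: [1.0, 0.0, -0.0, -0.0]
contact_force: [-0.6, 0.3, 1.0]
width: -0.002
```

Request:
servo_tool(
  moves=[
    [[0, 0, 0.2], [0, 0, 0]],
    [[0, 0, 0], [0, 0, 0]],
  ],
)

```text
time: 3.75
tool_pos: [549.3, 44.0, 82.0]
tool_rot: [1.0, 0.0, 0.001, -0.0]
contact_force: [-0.3, -0.1, 4.9]
width: 0.003
```

Request:
servo_tool(
  moves=[
    [[0, 0, 0.2], [0, 0, 0]],
    [[0, 0, 0], [0, 0, 0]],
  ],
)

```text
time: 3.95
tool_pos: [549.6, 44.0, 80.4]
tool_rot: [1.0, 0.0, 0.001, -0.0]
contact_force: [-0.1, -0.1, 6.9]
width: -0.004
```

Request:
servo_tool(
  moves=[
    [[-0.75, -0.2, 0.1], [0, 0, 0]],
    [[-1.55, -0.2, 0], [0, 0, 0]],
    [[-2.1, 0.1, 0], [0, 0, 0]],
    [[-2.25, 0.6, 0], [0, 0, 0]],
    [[-2.0, 1.15, -1.5], [0, 0, 0]],
  ],
)

```text
time: 4.45
tool_pos: [459.8, 29.9, 92.4]
tool_rot: [1.0, 0.001, -0.001, -0.0]
contact_force: [-0.3, -0.6, -0.5]
width: -0.003
```

Request:
servo_tool(
  moves=[
    [[-1.1, 0.7, -1.5], [0, 0, 0]],
    [[-0.3, -0.3, 0], [0, 0, 0]],
  ],
)

```text
time: 4.65
tool_pos: [447.4, 23.7, 109.1]
tool_rot: [1.0, -0.001, 0.001, 0.001]
contact_force: [0.9, 0.1, 0.5]
width: 0.001
```

```bash
cat > mk.py <<'E'
from h import *
from workcell import viewer,manip
import sys
C=np.array([519.5,-49.]);P=np.radians(188)
def look(save=None):
    t=manip.get_obs()["time"];c=viewer.camera("side");im=c["color"]
    if save: cv2.imwrite(f"pics/{save}.png",im[:,:,::-1])
    hsv=cv2.cvtColor(im,cv2.COLOR_RGB2HSV)
    red=((hsv[...,0]<5)|(hsv[...,0]>175))&(hsv[...,1]>150)&(hsv[...,2]>90)
    v,u=np.nonzero(red)
    p=np.array([ray(c,a,b,75)[:2] for a,b in zip(u,v)])-C
    r=np.hypot(*p.T);p=p[(r>65)&(r<112)]
    if len(p)<6: return t,None,len(p)
    m=p.mean(0);a=np.arctan2(m[1],m[0])
    return t,((a-P)%(2*np.pi))-2*np.pi,len(p)
if __name__=="__main__":
    n=int(sys.argv[1]) if len(sys.argv)>1 else 1
    L=[]
    for i in range(n): L.append(look(sys.argv[2]+str(i) if len(sys.argv)>2 else None));print(L[-1])
    g=[l for l in L if l[1] is not None]
    if len(g)>1:
        a=np.unwrap([l[1] for l in g]);print("speed",np.diff(a)/np.diff([l[0] for l in g]))
    o=manip.get_obs();print(o["time"],o["tool_pos"].round(1),o["contact_force"].round(1))
E
python3 mk.py 3 a
```

```text
(4.65, np.float64(-1.8146993422892415), 45)
(4.7, np.float64(-1.6781313297268694), 45)
(4.75, np.float64(-1.5430900202999958), 49)
speed [2.73136025 2.70082619]
4.8 [448.   25.9 107.9] [ 1.1 -0.1  0.4]
```

Request:
servo_tool(
  moves=[
    [[0.8, 0.9, 0], [0, 0, 0]],
    [[0, 0, 0.5], [0, 0, 0]],
    [[0, 0, 0.5], [0, 0, 0]],
    [[0, 0, 0], [0, 0, 0]],
    [[0, 0, 0], [0, 0, 0]],
  ],
)

```text
time: 5.3
tool_pos: [455.4, 16.5, 97.6]
tool_rot: [1.0, 0.0, -0.001, -0.0]
contact_force: [-0.0, 0.9, 0.1]
width: -0.004
```

```bash
python3 mk.py 2 b
```

```text
(5.3, np.float64(-0.08763460363722064), 64)
(5.35, np.float64(-6.238181118765507), 64)
speed [2.65277584]
5.4 [455.7  16.5  98.2] [ 0.2 -0.4  0.3]
```

Request:
servo_tool(
  moves=[
    [[0, 0, 0], [0, 0, 0]],
    [[0, 0, 0], [0, 0, 0]],
    [[0, 0, 0], [0, 0, 0]],
    [[0, 0, 0], [0, 0, 0]],
    [[0, 0, 0], [0, 0, 0]],
  ],
)

```text
time: 5.9
tool_pos: [455.9, 16.3, 98.4]
tool_rot: [1.0, 0.0, 0.0, 0.0]
contact_force: [0.1, 0.4, 0.6]
width: 0.001
```

```bash
python3 mk.py 2 c
```

```text
(5.9, np.float64(-4.820243879608122), 77)
(5.95, np.float64(-4.693761349965164), 79)
speed [2.52965059]
6.0 [455.9  16.3  98.3] [-0.7 -0.2  0.3]
```

Request:
servo_tool(
  moves=[
    [[0, 0, 0], [0, 0, 0]],
    [[0, 0, 0], [0, 0, 0]],
    [[0, 0, 0], [0, 0, 0]],
    [[0, 0, 0], [0, 0, 0]],
    [[0, 0, 0], [0, 0, 0]],
  ],
)

```text
time: 6.5
tool_pos: [455.9, 16.3, 98.3]
tool_rot: [1.0, 0.0, -0.0, -0.0]
contact_force: [0.5, -0.2, 0.7]
width: -0.0
```

```bash
python3 mk.py 2 d
```

```text
(6.5, np.float64(-3.3767846523109006), 53)
(6.55, np.float64(-3.2730668770473534), 55)
speed [2.07435551]
6.6 [455.9  16.3  98.3] [-0.1  0.2 -0. ]
```

Request:
servo_tool(
  moves=[
    [[0, 0, 0], [0, 0, 0]],
    [[0, 0, 0], [0, 0, 0]],
    [[0, 0, 0], [0, 0, 0]],
    [[0, 0, 0], [0, 0, 0]],
    [[0, 0, 0], [0, 0, 0]],
  ],
)

```text
time: 7.1
tool_pos: [455.9, 16.3, 98.3]
tool_rot: [1.0, 0.0, 0.0, 0.0]
contact_force: [-1.4, 0.4, -0.1]
width: -0.001
```

Request:
servo_tool(
  moves=[
    [[0, 0, 0], [0, 0, 0]],
    [[0, 0, 0], [0, 0, 0]],
    [[0, 0, 0], [0, 0, 0]],
    [[0, 0, 0], [0, 0, 0]],
    [[0, 0, 0], [0, 0, 0]],
  ],
)

```text
time: 7.6
tool_pos: [455.8, 16.3, 98.3]
tool_rot: [1.0, 0.0, -0.0, -0.0]
contact_force: [0.1, -0.5, -0.1]
width: 0.004
```

Request:
servo_tool(
  moves=[
    [[0, 0, 0], [0, 0, 0]],
    [[0, 0, 0], [0, 0, 0]],
    [[0, 0, 0], [0, 0, 0]],
    [[0, 0, 0], [0, 0, 0]],
    [[0, 0, 0], [0, 0, 0]],
  ],
)

```text
time: 8.1
tool_pos: [455.9, 16.3, 98.3]
tool_rot: [1.0, 0.0, 0.0, -0.0]
contact_force: [-0.2, -0.0, 0.8]
width: 0.003
```

```bash
python3 mk.py 2 e
```

```text
(8.1, np.float64(-0.21885439771117454), 60)
(8.15, np.float64(-0.13167768706270255), 59)
speed [1.74353421]
8.2 [455.9  16.3  98.3] [ 0.8 -0.5 -0.3]
```

Request:
servo_tool(
  moves=[
    [[0, 0, 0], [0, 0, 0]],
    [[0, 0, 0], [0, 0, 0]],
    [[0, 0, 0], [0, 0, 0]],
    [[0, 0, 0], [0, 0, 0]],
    [[0, 0, 0], [0, 0, 0]],
  ],
)

```text
time: 8.7
tool_pos: [455.9, 16.3, 98.3]
tool_rot: [1.0, 0.0, 0.0, -0.0]
contact_force: [0.3, 0.3, 0.6]
width: -0.003
```

Request:
servo_tool(
  moves=[
    [[0, 0, 0], [0, 0, 0]],
    [[0, 0, 0], [0, 0, 0]],
    [[0, 0, 0], [0, 0, 0]],
    [[0, 0, 0], [0, 0, 0]],
    [[0, 0, 0], [0, 0, 0]],
  ],
)

```text
time: 9.2
tool_pos: [455.9, 16.3, 98.3]
tool_rot: [1.0, 0.0, 0.0, -0.0]
contact_force: [-0.2, -0.0, -0.1]
width: -0.0
```

```bash
python3 mk.py 2 f
```

```text
(9.2, np.float64(-4.591345740081824), 78)
(9.25, np.float64(-4.511103250586576), 80)
speed [1.60484979]
9.3 [455.9  16.3  98.3] [-0.2  0.6  0.3]
```

Request:
servo_tool(
  moves=[
    [[0, 0, 0.3], [0, 0, 0]],
    [[0, 0, 0.3], [0, 0, 0]],
    [[0, 0, 0.3], [0, 0, 0]],
    [[0, 0, 0], [0, 0, 0]],
    [[0, 0, 0], [0, 0, 0]],
  ],
)

```text
time: 9.8
tool_pos: [455.7, 16.3, 89.1]
tool_rot: [1.0, 0.0, -0.0, -0.0]
contact_force: [-0.3, -0.1, -0.1]
width: 0.005
```

Request:
servo_tool(
  moves=[
    [[0, 0, 0], [0, 0, 0]],
    [[0, 0, 0], [0, 0, 0]],
    [[0, 0, 0], [0, 0, 0]],
    [[0, 0, 0], [0, 0, 0]],
    [[0, 0, 0], [0, 0, 0]],
  ],
)

```text
time: 10.3
tool_pos: [455.9, 16.3, 89.3]
tool_rot: [1.0, 0.0, 0.0, -0.0]
contact_force: [0.2, -0.2, 0.5]
width: -0.003
```

Request:
servo_tool(
  moves=[
    [[0, 0, 0], [0, 0, 0]],
    [[0, 0, 0], [0, 0, 0]],
    [[0, 0, 0], [0, 0, 0]],
    [[0, 0, 0], [0, 0, 0]],
    [[0, 0, 0], [0, 0, 0]],
  ],
)

```text
time: 10.8
tool_pos: [455.9, 16.3, 89.3]
tool_rot: [1.0, 0.0, 0.0, -0.0]
contact_force: [0.6, 0.0, -0.3]
width: -0.0
```

```bash
python3 mk.py 3 g
```

```text
(10.8, np.float64(-2.3284944164176924), 48)
(10.85, np.float64(-2.268577199260191), 49)
(10.9, np.float64(-2.208206065038852), 48)
speed [1.19834434 1.20742268]
10.95 [455.9  16.3  89.3] [-0.   0.4 -0.4]
```

Request:
servo_tool(
  moves=[
    [[0, 0, 0], [0, 0, 0]],
    [[0, 0, 0], [0, 0, 0]],
    [[0, 0, 0], [0, 0, 0]],
    [[0, 0, 0], [0, 0, 0]],
    [[0, 0, 0], [0, 0, 0]],
  ],
)

```text
time: 11.45
tool_pos: [455.9, 16.3, 89.3]
tool_rot: [1.0, 0.0, -0.0, -0.0]
contact_force: [0.2, 1.0, -0.4]
width: 0.003
```

Request:
servo_tool(
  moves=[
    [[0, 0, 0], [0, 0, 0]],
    [[0, 0, 0], [0, 0, 0]],
    [[0, 0, 0], [0, 0, 0]],
    [[0, 0, 0], [0, 0, 0]],
    [[0, 0, 0], [0, 0, 0]],
  ],
)

```text
time: 11.95
tool_pos: [455.9, 16.3, 89.3]
tool_rot: [1.0, 0.0, -0.0, -0.0]
contact_force: [1.1, 0.3, 0.0]
width: -0.004
```

```bash
python3 mk.py 1 h
```

```text
(11.95, np.float64(-1.0522487027136016), 9)
12.0 [455.9  16.3  89.3] [-0.5 -0.3  0.2]
```

Request:
servo_tool(
  moves=[
    [[0, 0, 0], [0, 0, 0]],
    [[0, 0, 0], [0, 0, 0]],
    [[0, 0, 0], [0, 0, 0]],
    [[0, 0, 0], [0, 0, 0]],
    [[0, 0, 0], [0, 0, 0]],
  ],
)

```text
time: 12.5
tool_pos: [455.9, 16.3, 89.3]
tool_rot: [1.0, 0.0, 0.0, -0.0]
contact_force: [0.9, 0.2, -0.3]
width: -0.001
```

```bash
python3 mk.py 1 i
```

```text
(12.5, np.float64(-0.49842194694354447), 59)
12.55 [455.8  16.3  89.3] [-0.5 -0.  -0.6]
```

Request:
servo_tool(
  moves=[
    [[0, 0, 0.4], [0, 0, 0]],
    [[0, 0, 0.5], [0, 0, 0]],
    [[0, 0, 0.3], [0, 0, 0]],
    [[0, 0, 0], [0, 0, 0]],
    [[0, 0, 0], [0, 0, 0]],
  ],
)

```text
time: 13.05
tool_pos: [457.1, 17.3, 78.2]
tool_rot: [1.0, 0.0, 0.001, -0.0]
contact_force: [-1.8, 0.8, 8.2]
width: 0.0
```

```bash
python3 mk.py 3 j
```

```text
(13.05, np.float64(-0.2778235063875236), 60)
(13.1, np.float64(-0.28493254860622486), 69)
(13.15, np.float64(-0.284347422831182), 70)
speed [-0.14218084  0.01170252]
13.2 [457.1  17.3  78.3] [-0.7  1.8  9. ]
```

View pics/j2.png

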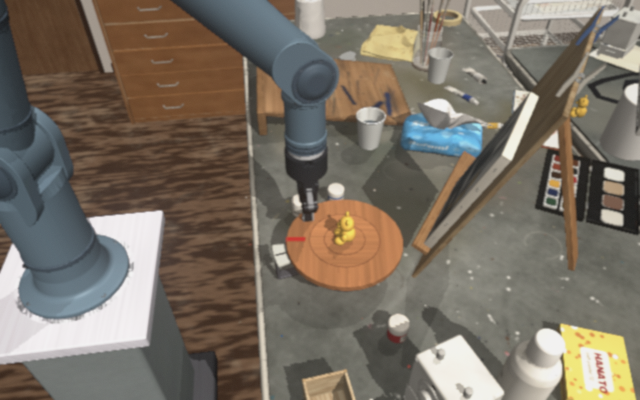

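The wheel is stopped and held about 0.28 rad short: the mark ends at (289,239), while the black line is near (280,255). I'll carry the disc round the rest of the way with the finger still pressed.

Request:
servo_tool(
  moves=[
    [[-0.45, 0.45, 0], [0, 0, 0]],
    [[-0.4, 0.5, 0], [0, 0, 0]],
    [[-0.4, 0.5, 0], [0, 0, 0]],
    [[-0.35, 0.55, 0], [0, 0, 0]],
    [[0, 0, 0], [0, 0, 0]],
  ],
)

```text
time: 13.7
tool_pos: [441.8, -4.4, 78.6]
tool_rot: [1.0, -0.0, 0.002, 0.0]
contact_force: [-0.6, 0.2, 7.9]
width: -0.003
```

```bash
python3 mk.py 3 k
```

```text
(13.7, np.float64(-6.264036644702524), 62)
(13.75, np.float64(-6.272654494453535), 60)
(13.8, np.float64(-6.273434306557242), 61)
speed [-0.172357   -0.01559624]
13.85 [442.1  -3.7  78.6] [-0.8 -0.9  9. ]
```

View pics/k2.png

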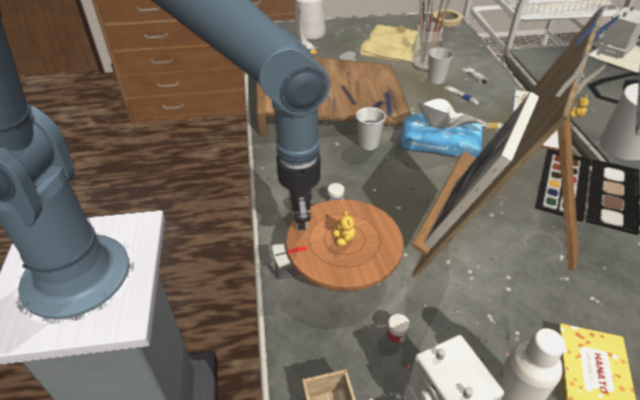

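Request:
servo_tool(
  moves=[
    [[0, 0, 0], [0, 0, 0]],
    [[0, 0, 0], [0, 0, 0]],
    [[0, 0, 0], [0, 0, 0]],
  ],
)

```text
time: 14.15
tool_pos: [442.2, -3.6, 78.6]
tool_rot: [1.0, 0.0, 0.002, 0.0]
contact_force: [0.3, 0.0, 9.5]
width: -0.002
```

```bash
python3 - <<'E'
from h import *
from workcell import viewer,manip
c=viewer.camera("side");im=c["color"];hsv=cv2.cvtColor(im,cv2.COLOR_RGB2HSV)
red=((hsv[...,0]<5)|(hsv[...,0]>175))&(hsv[...,1]>150)&(hsv[...,2]>90)
red[:220]=0;red[270:]=0;red[:,:285]=0;red[:,320:]=0
v,u=np.nonzero(red);p=np.array([ray(c,a,b,71)[:2] for a,b in zip(u,v)])
print("mark",p.mean(0),len(p))
d=p.mean(0)-[519.5,-49];print("mark ang",np.degrees(np.arctan2(d[1],d[0]))%360)
wh=(hsv[...,1]<40)&(hsv[...,2]>200)
k,l,s,ce=cv2.connectedComponentsWithStats(wh.astype(np.uint8))
for i in range(1,k):
    if s[i,4]>40 and 240<ce[i][0]<420 and 170<ce[i][1]<340:
        q=ray(c,*ce[i],72);print("wh",ce[i].round(1),s[i,4],"arc",q.round(1),np.degrees(np.arctan2(q[1]+49,q[0]-519.5))%360,"pot",ray(c,*ce[i],40).round(1))
t=dict(np.load("side0.npz"));
df=cv2.absdiff(t["color"],im).max(2)
for n,(a,b) in dict(redpot=(397,320),blue=(336,189),rubber=(305,145),w=(300,200)).items(): print(n,(df[b-10:b+10,a-10:a+10]>40).sum())
cv2.imwrite("pics/top9.png",viewer.camera("top")["color"][:,:,::-1])
print(manip.get_obs()["contact_force"])
E
```

```text
mark [429.5928093  -58.79855606] 60
mark ang 186.2198453706647
wh [336.1 189.5] 154 arc [527.   90.8  72. ] 86.91087949932843 pot [533.5 125.2  40. ]
wh [255.3 230.6] 53 arc [355.4  -2.1  72. ] 164.06895307052346 pot [353.8  27.9  40. ]
wh [277.8 248.6] 79 arc [394.4 -53.2  72. ] 181.9090941906073 pot [394.6 -25.5  40. ]
wh [281.7 259.6] 99 arc [399.2 -80.1  72. ] 194.51727192347687 pot [399.7 -53.7  40. ]
wh [397.3 319.8] 160 arc [ 574.1 -231.3   72. ] 286.65971255509714 pot [ 582.7 -211.9   40. ]
redpot 0
blue 1
rubber 106
w 366
[-3.81106652e-03 -3.54211758e-01  7.92673205e+00]
```

View pics/top9.png

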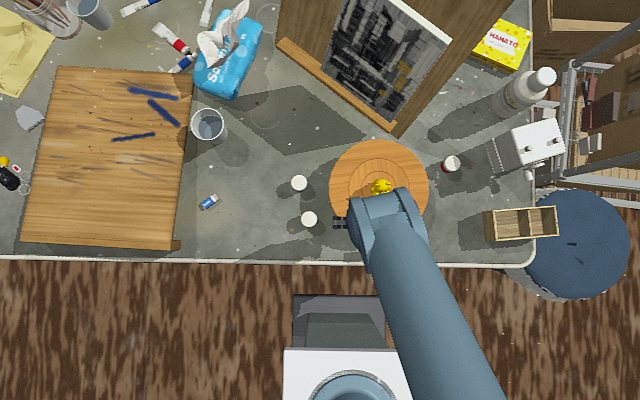

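The top view shows the eraser at (208,202) and the pots at (299,183), (308,219) and (450,163), all unmoved. The mark is within about 2° of the pointer, the wheel is at rest, and the finger presses with about 8 N. Handing in.

```bash
python3 -c "
from workcell import workorder;print(workorder.job_done())"
```

```text
the job is handed in; nothing more can be done
None
```

I flicked the wheel to about 2.7 rad/s anticlockwise and let the red mark pass the pointer twice with nothing touching it. I braked it on the third approach, with the fingertip going down within the last quarter turn at about 1 rad/s.

- **Correction after braking:** the wheel first stopped about 0.28 rad short of the pointer. With the finger still pressed, I carried the disc round to the pointer, so the final position comes from that drag and not from the brake alone.
- **Mark position:** the last pictures put the mark at 186.2° and the pointer's middle at about 188°. That is about 2° off, or roughly 3–4 mm against the 22 mm limit. An earlier reading that ignored the pressed-down disc gave about 0.5° on the other side; both are well inside the arc.
- **Holding:** the wheel was still, and the finger was pressing with about 8–9 N when I handed in at about 14 s.
- **Pots and eraser:** the final top view shows all of them where they started. In the side view the arm covered the pot nearest the finger, and the picture had also changed around the eraser, so for those two I relied on the top view.
- **Bear:** I saw no contact with it at any point.

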